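# Cap the vial and wedge up the tilting sample stage

## Robot

A 6-joint arm with a two-finger parallel gripper is mounted at the origin on the work surface. World frame = base frame: x ahead of the robot, y to its left, z up, the work surface at z = 0. Lengths are in m, angles in rad, forces in N, time in s.
With the tool pointing down it reaches from about 0.25 to 0.725 m from the base axis. Payload 4 kg.
Tool frame: the origin (TCP) lies midway between the tips of the shut fingers; the grasp point (between the pads) lies 19 mm behind it; z points along the fingers, y is the line along which they close (so a half turn about z gives the same grasp; the last joint's range is limited). The gripper opens to 85 mm and grips with 20 to 120 N. Pads are 22 mm wide; open, the fingers measure 114 mm over their backs; the gripper's body (76 mm by 85 mm) begins 54 mm behind the grasp point. The pads swing forward as they close: fully open they stand 13 mm farther back than shut.
Start: joints at [-1.166, 0.241, 0.005, 1.335, 0, 1.571], TCP at [0.197, -0.46, 0.231] pointing down, gripper open.
Joint ranges: [-2.72, 2.72], [-1.05, 1.87], [-1.09, 1.28], [-1.99, 2.15], [-1.42, 1.44], [-3.14, 3.14]. Speed limits (rad/s): [2.79, 2.79, 3.14, 3.14, 3.14, 3.14].

## Interface

Orientations are given as a unit quaternion [x, y, z, w].
In Python, from workcell import bot, camera, job_done gives the robot as it stands.
- The arm moves only by the tool carry_out, never from a script. Its argument "plan" is a list of rows, each an object of numbers: "dx", "dy", "dz": the shift along the tool's x, y, z in mm; "twist": the turn about the tool's z in degrees; "fingers": the closure, from -1 (fully open) to 1 (shut). In form: [{"dx": .., "dy": .., "dz": .., "twist": .., "fingers": ..}, ...]. A call has exactly 5 rows; each row is the pose to reach, as a shift and turn from the pose commanded when the call began, along the tool's axes at that moment; what a row does not reach only later rows make up. A row lasts 1/12 s, in which the tool goes at most 41.7 mm and 7.16 degrees, less where a joint would pass 70% of its speed; a pose out of reach is approached as far as the arm can. A call with a gripper value outside its range is refused whole. The fingers move at their own pace and stop on an object; the grip force is fixed at half the most. Time passes only in rows, so rows that repeat a pose let the fingers close, or fill a call up. It gives the time, the measured TCP pose, the force, the opening and the grip force at its end, in the units of the state.
- bot.get_obs(): the state, without advancing time (a new reading comes with each control period).
- camera(name): name is "scene" or "side" or "wrist"; returns a dict with "image" (400x640x3 uint8, red, green, blue), "intrinsics" (3x3 intrinsics, pixels), "eye" and "attitude" of the camera in the world. Camera axes: x right, y down, z forward; pixel columns grow to the right and rows downward; lengths in m; the calibration is good to about 2 mm. A picture is of the moment at which its call begins. There is no depth.
- job_done(): hands the job in; it is judged then, once.
The state is a dict: "clock": time; "joint_pos": joint angles; "joint_vel": joint speeds; "tau": joint torques, N m; "eef_pos": TCP position; "tool_rot": TCP orientation; "ft_force": force on the tool from outside, world axes, zero at the start; "ft_torque": the same for the moment, N m; "grip_width": finger opening in m; "grasp_force": force on a finger pad.
Only numpy, scipy, OpenCV 4.12 (cv2) and the standard library are available. Lean on these libraries where they do the work, as an engineer would, in place of code of your own. Each camera call takes 0.05 s, during which the arm holds its last target. There are 200 camera calls.

## Task

The rubber feet under the front of the tilting sample stage need to be clear of the bench so that they can be adjusted. First press the grey cap on the stage's vial fully home; then take the steel wedge by its block and, keeping it flat on the bench, push it thin end first straight under the middle of the stage's front edge until the front feet are just off the bench, by about 4 mm. Finish while still gripping the wedge there, with the wedge alone carrying the stage, and do not disturb the beaker or the bottle.

Things in the scene. Friction and masses are not known exactly. Their poses are not given: they have to be found in the camera images.
- stand: fixed dark steel hinge block 30 x 160 x 30 mm at the far end of the tilting stage. Origin on the bench below the hinge line, at the middle of its width; the stage extends from it towards its own -x (towards the robot), y runs along the hinge. Fixed to the bench
- stage (a joint): tilt of the blue stage plate about its hinge line (rad), which is 14 mm above the bench; 0 = front feet on the bench, grows as the front edge rises. Plate 120 mm from hinge line to front edge, 160 wide, 10 thick, underside 14 mm above the bench at rest, about 0.65 kg; it tilts freely and falls back by its own weight
- stage_lip (a point): middle of the stage's front lower edge (rounded, radius 4 mm), 14 mm above the bench at rest; axes are those of the stage: x from the front edge towards the hinge (the direction in which the wedge goes in), y to the left along the edge, z up
- stage_foot (a point): point midway between the undersides of the stage's two front feet; its height above the bench is how far they are lifted (0 at rest). The round rubber feet, 16 mm across and 14 mm high, stand under the front corners, 104 mm from the hinge line and 64 mm either side of the middle
- cap_top (a point): middle of the flat top of the vial's grey plastic cap (28 mm across, 18 mm high). The glass vial (31 mm across) is clamped upright on the stage, 64 mm in from the front edge and 30 mm left of its middle; the cap's top is about 84 mm above the bench when raised and 74 mm when home
- cap (a joint): how far the cap is pressed down on the vial (m): 0 = raised, 0.010 = fully home against its stop. A tight fit holds it wherever it is; it takes about 4 N to move it
- wedge: loose plain steel levelling wedge, 112 mm long, 30 mm wide, about 0.35 kg. Its thick end is a block 40 long x 30 wide x 36 mm high to grip across the width; from it a ramp 72 mm long falls from 24 mm to 6 mm high at the thin end (1 in 4). Origin on the underside below the middle of the block; x points to the thin end, which lies 92 mm from the origin; z up
- beaker: empty loose glass beaker, 64 mm across, 65 mm high; origin at the centre of its underside. Leave alone. The wedge and the beaker lie in front of the stage one on the left and one on the right, either way round
- bottle: loose white plastic bottle, 60 mm across, 150 mm high, standing left of the stage; origin at the centre of its underside. Leave alone
Not all that is in view belongs to the job. What is meant by the wedge is not turquoise, and is the smaller of those in its own colour.

How it is judged:
On the way, in this order (a step that is already met when the one before it is completed fails the run):
1. the cap is pressed home while the stage's feet still stand on the bench (value of joint cap above 0.0085 m and height (world z) of stage_foot below 0.001 m), for 0.2 s.
2. the gripped wedge is lifting the front of the stage (height (world z) of stage_foot above 0.0015 m and contact force between wedge and stand above 0.5 N and contact force between the fingers and wedge above 2 N), for 0.2 s.
At the end, for the whole second after the job is handed in: Cap at least 8.5 mm down; front feet 1.5 to 7 mm up; the stage rests on the wedge, touched by nothing else; wedge still gripped, at rest, flat on the bench (within 4 mm, 4 degrees), its block within 25 mm of the middle of the front edge and 14 degrees of square to it (all of step 2 and value of joint cap above 0.0085 m and height (world z) of stage_foot below 0.007 m and contact force between each of the arm, the fingers and stand below 0.3 N and contact force between each of beaker, bottle and stand below 0.1 N and height (world z) of wedge below 0.004 m and angle between wedge's own z axis and vertical below 0.07 rad and x of wedge in the frame of stage_lip below 0 m and y of wedge in the frame of stage_lip between -0.025 and 0.025 m and angle between the x axis of wedge and the x axis of stage_lip, either way round below 0.25 rad and linear speed of wedge below 0.01 m/s); the arm keeps its last pose, push and grip.
It fails at once if the stage is raised before the cap is home (value of joint cap below 0.008 m and height (world z) of stage_foot above 0.0015 m).
It fails at once if the beaker is disturbed (distance of beaker from where it was at the start of the episode above 0.02 m or angle between beaker's own z axis and vertical above 0.4 rad).
It fails at once if the bottle is disturbed (distance of bottle from where it was at the start of the episode above 0.02 m or angle between bottle's own z axis and vertical above 0.4 rad).
It also fails if it takes over 64 s, if anything falls off the work surface, if the arm or the gripper's body presses on something with over 40 N, if the wrist force passes 120 N, or if a joint passes its speed limit or range.

## Working session

There is one attempt and no reset: what is moved stays moved. The work goes in short steps, Python scripts to look and compute and a tool call to move; the robot and the scene stay as the last step left them, time stands still between calls to the robot, and variables do not carry over. Pictures are saved under pics/ and viewed, at most 10 in all, crops included, and the job is handed in when it is done.

Besides the shell and the picture viewer there is one more tool, called after "Call:" by a JSON object that holds its "api" and its "payload". carry_out: Moves the arm, as the interface text tells. Its arguments: {"type":"object","properties":{"plan":{"type":"array","items":{"type":"object","properties":{"dx":{"type":"number"},"dy":{"type":"number"},"dz":{"type":"number"},"twist":{"type":"number"},"fingers":{"type":"number"}}}}},"required":["plan"]}

```bash
mkdir -p pics; ls; python3 - <<'E'
from workcell import bot,camera
import cv2,numpy as np
o=bot.get_obs()
for k in ("clock","eef_pos","tool_rot","ft_force","grip_width"): print(k,o[k])
for n in("scene","side"):
    c=camera(n); cv2.imwrite(f"pics/{n}0.png",c["image"][:,:,::-1]); np.savez(f"pics/{n}0.npz",**c)
    print(n,c["intrinsics"],c["eye"],c["attitude"])
E
```

```text
pics
clock 0.0
eef_pos [ 0.19665905 -0.45899388  0.23040501]
tool_rot [ 9.79583855e-01  2.01033178e-01 -2.16413873e-04 -1.04206172e-03]
ft_force [0.60581943 0.51867158 0.73441948]
grip_width 0.08539467313120779
scene [[494.48520901   0.         321.1133734 ]
 [  0.         494.48520901 196.98337755]
 [  0.           0.           1.        ]] [1.03479592 0.1790863  0.87691368] [ 0.60730508  0.73697788 -0.22495304 -0.19349488]
side [[438.04494318   0.         316.43605136]
 [  0.         438.04494318 198.71622022]
 [  0.           0.           1.        ]] [0.25982243 0.62485442 0.79522004] [-0.18518106  0.92062505 -0.33648351  0.07025903]
```

View pics/scene0.png

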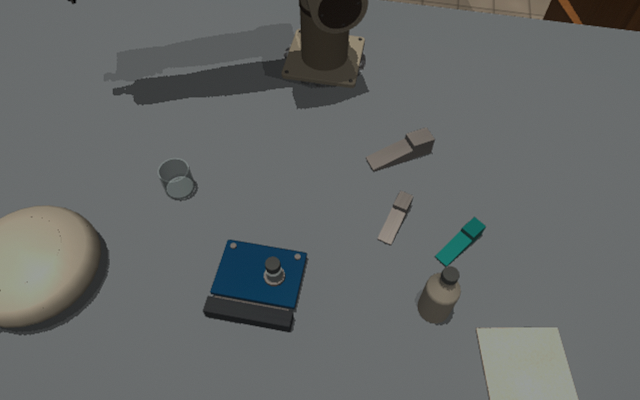

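View pics/side0.png

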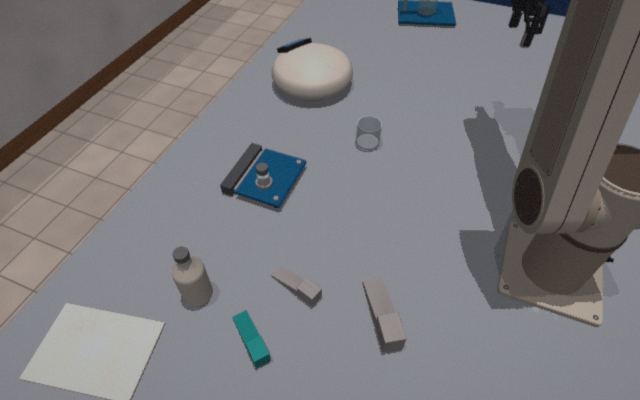

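The scene view has the stage at (260,273) with its hinge block at the bottom and the cap at (272,265). The small steel wedge is at (397,217), the larger grey decoy at (400,150), the turquoise decoy at (460,240), the beaker at (177,180) and the bottle at (440,297). The side view agrees, with the wedge at (297,283) and the cap at (262,170). I'll take enlarged crops next and cast the masks.

```bash
cat > h.py <<'E'
import numpy as np,cv2
from scipy.spatial.transform import Rotation as R
def ray(c,uv):
    uv=np.atleast_2d(uv).astype(float); K=c["intrinsics"]
    d=np.c_[(uv-[K[0,2],K[1,2]])/K[0,0],np.ones(len(uv))]
    return c["eye"],d@R.from_quat(c["attitude"]).as_matrix().T
def plane(c,uv,z):
    e,d=ray(c,uv); return e+d*((z-e[2])/d[:,2])[:,None]
def proj(c,p):
    q=(np.atleast_2d(p)-c["eye"])@R.from_quat(c["attitude"]).as_matrix(); K=c["intrinsics"]
    return q[:,:2]/q[:,2:]*K[0,0]+[K[0,2],K[1,2]]
def cross(c1,u1,c2,u2):
    e1,d1=ray(c1,u1);e2,d2=ray(c2,u2);d1,d2=d1[0],d2[0]
    t=np.linalg.lstsq(np.c_[d1,-d2],e2-e1,rcond=None)[0]
    a,b=e1+t[0]*d1,e2+t[1]*d2
    return (a+b)/2,np.linalg.norm(a-b)
E
python3 - <<'E'
from h import *
S=np.load("pics/scene0.npz");D=np.load("pics/side0.npz")
def crop(c,x,y,w,h,k): return cv2.convertScaleAbs(cv2.resize(c["image"][y:y+h,x:x+w,::-1],None,fx=k,fy=k,interpolation=cv2.INTER_CUBIC),alpha=1.5)
a=crop(S,200,185,130,150,4)  ;b=crop(S,370,180,60,75,4)
def pad(i): return cv2.copyMakeBorder(i,0,600-i.shape[0],0,0,0)
cv2.imwrite("pics/c1.png",np.hstack([pad(a),pad(b)]))
a=crop(D,215,135,100,75,4);b=crop(D,265,260,65,50,4)
cv2.imwrite("pics/c2.png",np.hstack([a,cv2.copyMakeBorder(b,0,100,0,0,0)]))
for n,c in(("scene",S),("side",D)):
    hsv=cv2.cvtColor(c["image"],cv2.COLOR_RGB2HSV)
    m=cv2.inRange(hsv,(100,150,30),(125,255,255))
    m=cv2.morphologyEx(m,cv2.MORPH_CLOSE,np.ones((5,5)))
    if n=="side": m[:60]=0
    k=max(cv2.findContours(m,0,2)[0],key=cv2.contourArea)
    q=cv2.approxPolyDP(cv2.convexHull(k),4,True)[:,0]
    print(n,"blue",q.tolist(),np.round(plane(c,q,.024),3).tolist())
E
```

```text
scene blue [[228, 240], [305, 253], [294, 307], [211, 292]] [[0.594, -0.082, 0.024], [0.592, 0.073, 0.024], [0.704, 0.076, 0.024], [0.705, -0.08, 0.024]]
side blue [[265, 150], [305, 162], [279, 206], [235, 192]] [[0.7, -0.074, 0.024], [0.589, -0.074, 0.024], [0.586, 0.078, 0.024], [0.7, 0.08, 0.024]]
```

View pics/c1.png

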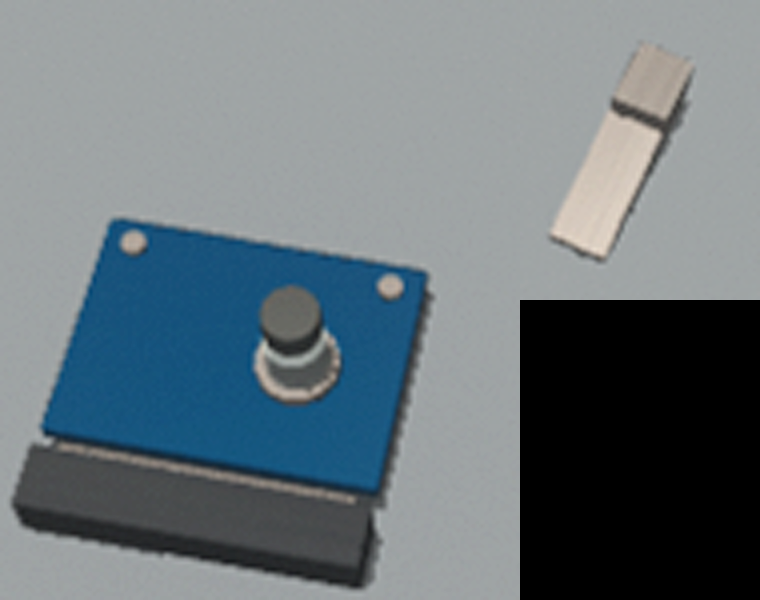

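View pics/c2.png

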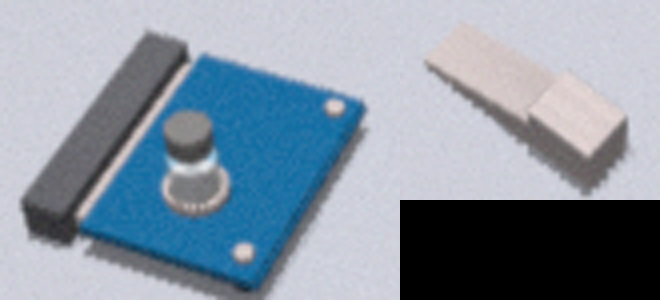

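The crops show the stage's front corners at scene (228,239.5) and (306.8,252.5), and the cap top at scene (272.8,263) and side (262,166.5). The wedge's block-top corners and thin end are clear in both views, so I'll cast those now.

```bash
python3 - <<'E'
from h import *
S=np.load("pics/scene0.npz");D=np.load("pics/side0.npz")
np.set_printoptions(precision=4,suppress=True)
fs=plane(S,[[228,239.5],[306.75,252.5]],.024); print("front",fs)
print("cap",cross(S,[272.75,263],D,[262,166.5]),plane(S,[272.75,263],.084),plane(D,[262,166.5],.084))
for n,c,b,t in(("scene",S,[[402.5,190.75],[413.25,197],[406.75,210],[393,204.5]],[[377.5,239.25],[390.75,244.5]]),
           ("side",D,[[307.5,278],[322,289.5],[312,299.25],[297.5,288.75]],[[280.5,265.5],[271.25,275.75]])):
    B=plane(c,b,.036);T=plane(c,t,.006); print(n,"block\n",B,"\ncentre",B.mean(0),"sides",np.linalg.norm(B-np.roll(B,-1,0),axis=1),"\nthin",T.mean(0),"w",np.linalg.norm(T[0]-T[1]))
    v=(T.mean(0)-B.mean(0))[:2];print("len",np.linalg.norm(v),"yaw",np.degrees(np.arctan2(v[1],v[0])))
for n,c,u in(("beaker",S,[180,187]),("beaker",D,[368,143]),("bottle",S,[432,310]),("bottle",D,[195,297])): print(n,plane(c,u,0))
E
```

```text
front [[ 0.5925 -0.0818  0.024 ]
 [ 0.5907  0.0763  0.024 ]]
cap (array([0.651 , 0.0269, 0.0779]), np.float64(0.0010472841937313063)) [[0.6543 0.0285 0.084 ]] [[0.6475 0.0314 0.084 ]]
scene block
 [[0.4161 0.2442 0.036 ]
 [0.4276 0.2676 0.036 ]
 [0.4623 0.2573 0.036 ]
 [0.4544 0.2284 0.036 ]] 
centre [0.4401 0.2493 0.036 ] sides [0.0261 0.0362 0.03   0.0414] 
thin [0.5275 0.2221 0.006 ] w 0.02849123739788939
len 0.09154991533870177 yaw -17.29083343365799
side block
 [[0.4492 0.2299 0.036 ]
 [0.4133 0.2422 0.036 ]
 [0.423  0.2686 0.036 ]
 [0.4576 0.259  0.036 ]] 
centre [0.4358 0.2499 0.036 ] sides [0.038  0.0281 0.036  0.0303] 
thin [0.5241 0.2235 0.006 ] w 0.03014221399961967
len 0.09220036344392202 yaw -16.634379249250202
beaker [[ 0.4746 -0.2294  0.    ]]
beaker [[ 0.473  -0.2249  0.    ]]
bottle [[0.6513 0.3272 0.    ]]
bottle [[0.6486 0.3376 0.    ]]
```

```bash
cat > go.py <<'E'
import sys
from h import *
from workcell import bot
def report(x,y,z,yaw):
    o=bot.get_obs();M=R.from_quat(o["tool_rot"]).as_matrix()
    d=M.T@(np.array([x,y,z])-o["eef_pos"])*1000
    cy=np.degrees(np.arctan2(M[1,0],M[0,0]))
    print("clock %.2f pos %s yaw %.1f q1 %.1f q6 %.1f ft %s w %.4f"%(o["clock"],np.round(o["eef_pos"],4),cy,*np.degrees(o["joint_pos"])[[0,5]],np.round(o["ft_force"],1),o["grip_width"]))
    print("need dx dy dz mm",np.round(d,1),"twist",round((cy-yaw+180)%360-180,1))
if __name__=="__main__": report(*map(float,sys.argv[1:]))
E
python3 go.py .651 .030 .13 0
python3 - <<'E'
from h import *
S=np.load("pics/scene0.npz")
print("decoy",plane(S,[[412,130],[432,130],[434,150],[368,155],[375,170]],0),"turq",plane(S,[[478,219],[485,228],[444,265],[436,256]],.02))
E
```

```text
clock 0.10 pos [ 0.1967 -0.4591  0.2305] yaw 23.2 q1 -66.8 q6 90.0 ft [ 0.1 -0.   0.5] w 0.0855
need dx dy dz mm [ 610.2 -270.4  101. ] twist 23.2
decoy [[ 2.08032569e-01  2.52242542e-01 -1.11022302e-16]
 [ 1.98562997e-01  2.99083113e-01 -1.11022302e-16]
 [ 2.59968345e-01  3.07495615e-01  0.00000000e+00]
 [ 3.04872427e-01  1.59727651e-01  1.11022302e-16]
 [ 3.44774635e-01  1.80959399e-01  0.00000000e+00]] turq [[0.44489263 0.40437807 0.02      ]
 [0.46396066 0.41857229 0.02      ]
 [0.56397675 0.34087103 0.02      ]
 [0.54735995 0.32456383 0.02      ]]
```

Call:
{"api": "carry_out", "payload": {"plan": [{"dx": 35, "dy": -15, "dz": 0, "twist": 0, "fingers": 1}, {"dx": 70, "dy": -31, "dz": 0, "twist": 0, "fingers": 1}, {"dx": 105, "dy": -46, "dz": 0, "twist": 0, "fingers": 1}, {"dx": 140, "dy": -62, "dz": 0, "twist": 0, "fingers": 1}, {"dx": 175, "dy": -77, "dz": 0, "twist": 5, "fingers": 1}]}}

```text
clock: 0.52
eef_pos: [0.3279, -0.3182, 0.2309]
tool_rot: [0.988, 0.157, -0.0, -0.0]
ft_force: [0.5, -0.8, -0.4]
grip_width: 0.0257
grasp_force: 0.0
```

```bash
python3 go.py .651 .030 .13 0
```

```text
clock 0.52 pos [ 0.3279 -0.3182  0.2309] yaw 18.1 q1 -44.1 q6 117.8 ft [ 0.5 -0.8 -0.4] w 0.0257
need dx dy dz mm [ 415.2 -230.8  101. ] twist 18.1
```

Call:
{"api": "carry_out", "payload": {"plan": [{"dx": 33, "dy": -18, "dz": 0, "twist": -6, "fingers": 1}, {"dx": 66, "dy": -37, "dz": 0, "twist": -12, "fingers": 1}, {"dx": 100, "dy": -55, "dz": 0, "twist": -18, "fingers": 1}, {"dx": 133, "dy": -74, "dz": 0, "twist": -24, "fingers": 1}, {"dx": 166, "dy": -92, "dz": 0, "twist": -30, "fingers": 1}]}}

```text
clock: 0.93
eef_pos: [0.4571, -0.1788, 0.231]
tool_rot: [0.912, 0.411, -0.0, -0.0]
ft_force: [0.5, -1.7, 0.0]
grip_width: -0.0001
grasp_force: 0.0
```

```bash
python3 go.py .651 .030 .13 90
```

```text
clock 0.93 pos [ 0.4571 -0.1788  0.231 ] yaw 48.5 q1 -21.4 q6 110.1 ft [ 0.5 -1.7  0. ] w -0.0001
need dx dy dz mm [284.9   6.9 100.9] twist -41.5
```

Call:
{"api": "carry_out", "payload": {"plan": [{"dx": 35, "dy": 1, "dz": 0, "twist": -7, "fingers": 1}, {"dx": 70, "dy": 2, "dz": 5, "twist": -14, "fingers": 1}, {"dx": 105, "dy": 3, "dz": 15, "twist": -21, "fingers": 1}, {"dx": 140, "dy": 4, "dz": 25, "twist": -28, "fingers": 1}, {"dx": 175, "dy": 5, "dz": 35, "twist": -35, "fingers": 1}]}}

```text
clock: 1.35
eef_pos: [0.5776, -0.052, 0.1955]
tool_rot: [0.746, 0.666, -0.0, -0.0]
ft_force: [0.8, -1.5, -0.3]
grip_width: 0.0004
grasp_force: 0.0
```

```bash
python3 go.py .651 .030 .13 90
```

```text
clock 1.35 pos [ 0.5776 -0.052   0.1955] yaw 83.6 q1 -5.1 q6 91.3 ft [ 0.8 -1.5 -0.3] w 0.0004
need dx dy dz mm [89.7 63.8 65.4] twist -6.4
```

Call:
{"api": "carry_out", "payload": {"plan": [{"dx": 25, "dy": 18, "dz": 15, "twist": -3, "fingers": 1}, {"dx": 50, "dy": 36, "dz": 35, "twist": -6, "fingers": 1}, {"dx": 72, "dy": 51, "dz": 55, "twist": -6, "fingers": 1}, {"dx": 90, "dy": 64, "dz": 75, "twist": -6, "fingers": 1}, {"dx": 90, "dy": 64, "dz": 90, "twist": -6, "fingers": 1}]}}

```text
clock: 1.77
eef_pos: [0.6524, 0.0321, 0.103]
tool_rot: [0.711, 0.704, 0.0, -0.001]
ft_force: [0.0, -0.4, -0.9]
grip_width: -0.0002
grasp_force: 0.0
```

```bash
python3 go.py .651 .030 .072 90;python3 - <<'E'
from h import *
from workcell import camera
c=camera("scene");d=camera("side")
f=lambda c,x,y:cv2.convertScaleAbs(cv2.resize(c["image"][y:y+100,x:x+95,::-1],None,fx=4,fy=4,interpolation=2),alpha=1.5)
cv2.imwrite("pics/p5.png",np.hstack([f(c,220,210),f(d,220,100)]))
E
```

```text
clock 1.77 pos [0.6524 0.0321 0.103 ] yaw 89.4 q1 2.8 q6 93.3 ft [ 0.  -0.4 -0.9] w -0.0002
need dx dy dz mm [-2.1 -1.4 31. ] twist -0.6
```

View pics/p5.png

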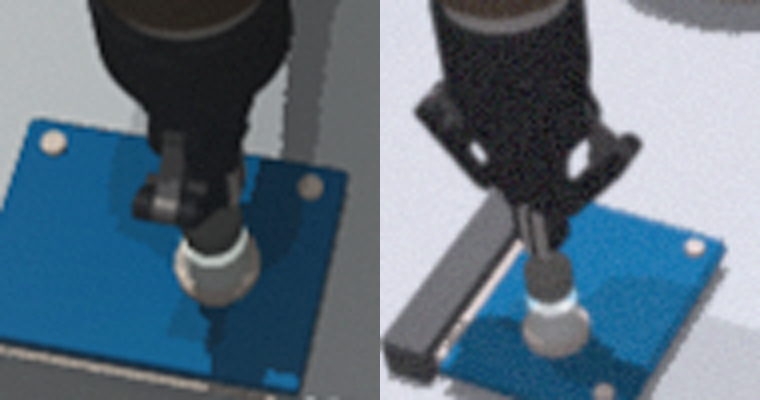

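The fingertips stand right over the cap in both views, scene (213,235) and side (548,250). Pressing down.

Call:
{"api": "carry_out", "payload": {"plan": [{"dx": -1, "dy": -1, "dz": 10, "twist": 0, "fingers": 1}, {"dx": -1, "dy": -1, "dz": 17, "twist": 0, "fingers": 1}, {"dx": -1, "dy": -1, "dz": 21, "twist": 0, "fingers": 1}, {"dx": -1, "dy": -1, "dz": 25, "twist": 0, "fingers": 1}, {"dx": -1, "dy": -1, "dz": 28, "twist": 0, "fingers": 1}]}}

```text
clock: 2.28
eef_pos: [0.6501, 0.0265, 0.0789]
tool_rot: [0.712, 0.702, 0.0, 0.0]
ft_force: [-1.6, 0.6, 4.1]
grip_width: -0.0002
grasp_force: 2.0
```

Call:
{"api": "carry_out", "payload": {"plan": [{"dx": 0, "dy": 0, "dz": 2, "twist": 0, "fingers": 1}, {"dx": 0, "dy": 0, "dz": 4, "twist": 0, "fingers": 1}, {"dx": 0, "dy": 0, "dz": 6, "twist": 0, "fingers": 1}, {"dx": 0, "dy": 0, "dz": 6, "twist": 0, "fingers": 1}, {"dx": 0, "dy": 0, "dz": 6, "twist": 0, "fingers": 1}]}}

```text
clock: 2.7
eef_pos: [0.6501, 0.0266, 0.074]
tool_rot: [0.712, 0.702, 0.0, 0.001]
ft_force: [-4.5, -2.9, 8.5]
grip_width: -0.0002
grasp_force: 4.3
```

Call:
{"api": "carry_out", "payload": {"plan": [{"dx": 0, "dy": 0, "dz": 1, "twist": 0, "fingers": 1}, {"dx": 0, "dy": 0, "dz": 2, "twist": 0, "fingers": 1}, {"dx": 0, "dy": 0, "dz": 2, "twist": 0, "fingers": 1}, {"dx": 0, "dy": 0, "dz": 2, "twist": 0, "fingers": 1}, {"dx": 0, "dy": 0, "dz": 2, "twist": 0, "fingers": 1}]}}

```text
clock: 3.12
eef_pos: [0.6502, 0.0266, 0.0739]
tool_rot: [0.712, 0.702, 0.001, 0.001]
ft_force: [-7.7, -2.4, 16.1]
grip_width: -0.0002
grasp_force: 8.3
```

The force rises with no further travel at z = 73.9 mm, so the cap is home. I'll retreat straight up and head for the wedge.

Call:
{"api": "carry_out", "payload": {"plan": [{"dx": 0, "dy": 0, "dz": -10, "twist": 0, "fingers": 1}, {"dx": 0, "dy": 0, "dz": -30, "twist": 0, "fingers": 1}, {"dx": 0, "dy": 0, "dz": -55, "twist": -7, "fingers": 1}, {"dx": 0, "dy": 0, "dz": -80, "twist": -14, "fingers": 1}, {"dx": 0, "dy": 0, "dz": -90, "twist": -21, "fingers": 1}]}}

```text
clock: 3.53
eef_pos: [0.6522, 0.0277, 0.1645]
tool_rot: [0.57, 0.822, 0.002, 0.002]
ft_force: [0.1, 0.8, 0.8]
grip_width: 0.0
grasp_force: 0.0
```

```bash
python3 go.py .438 .250 .15 163
```

```text
clock 3.53 pos [0.6522 0.0277 0.1645] yaw 110.6 q1 2.4 q6 71.9 ft [0.1 0.8 0.8] w 0.0000
need dx dy dz mm [ 283.4 -122.6   13.3] twist -52.4
```

Call:
{"api": "carry_out", "payload": {"plan": [{"dx": 30, "dy": -13, "dz": 0, "twist": -7, "fingers": 1}, {"dx": 62, "dy": -27, "dz": 0, "twist": -14, "fingers": 0}, {"dx": 96, "dy": -41, "dz": 0, "twist": -21, "fingers": -1}, {"dx": 130, "dy": -56, "dz": 0, "twist": -28, "fingers": -1}, {"dx": 164, "dy": -71, "dz": 0, "twist": -35, "fingers": -1}]}}

```text
clock: 3.95
eef_pos: [0.5258, 0.1579, 0.1603]
tool_rot: [0.296, 0.955, 0.001, 0.0]
ft_force: [0.5, 1.0, 0.4]
grip_width: 0.0483
grasp_force: 0.0
```

```bash
python3 go.py .438 .250 .12 163
```

```text
clock 3.95 pos [0.5258 0.1579 0.1603] yaw 145.5 q1 16.7 q6 51.2 ft [0.5 1.  0.4] w 0.0483
need dx dy dz mm [124.5  26.2  40.3] twist -17.5
```

Call:
{"api": "carry_out", "payload": {"plan": [{"dx": 32, "dy": 7, "dz": 5, "twist": -7, "fingers": -1}, {"dx": 64, "dy": 13, "dz": 15, "twist": -14, "fingers": -1}, {"dx": 94, "dy": 20, "dz": 25, "twist": -17, "fingers": -1}, {"dx": 124, "dy": 26, "dz": 35, "twist": -17, "fingers": -1}, {"dx": 124, "dy": 26, "dz": 40, "twist": -17, "fingers": -1}]}}

```text
clock: 4.37
eef_pos: [0.4357, 0.2519, 0.1193]
tool_rot: [0.152, 0.988, 0.0, -0.002]
ft_force: [0.0, -0.7, -0.0]
grip_width: 0.0855
grasp_force: 0.0
```

```bash
python3 go.py .438 .250 .004 163;python3 - <<'E'
from h import *
from workcell import camera
c=camera("wrist");np.savez("pics/w6.npz",**c)
cv2.imwrite("pics/w6.png",cv2.convertScaleAbs(c["image"][:,:,::-1],alpha=1.2))
E
```

```text
clock 4.37 pos [0.4357 0.2519 0.1193] yaw 162.5 q1 29.9 q6 47.4 ft [ 0.  -0.7 -0. ] w 0.0855
need dx dy dz mm [ -3.1  -1.1 115.2] twist -0.5
```

View pics/w6.png

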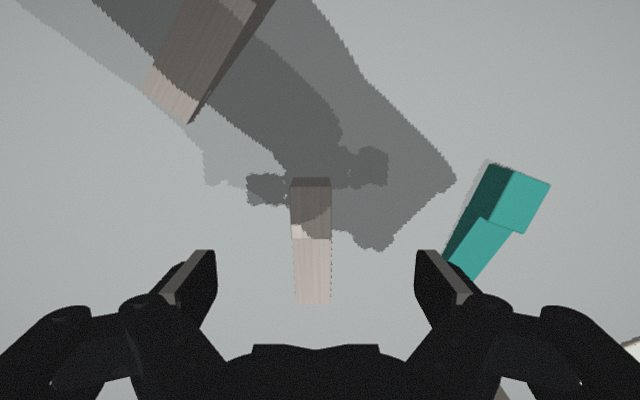

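The wrist view shows the wedge aligned with the tool, its block top centred near (311,212) between the open fingers. I'll cast that point for a check.

```bash
python3 - <<'E'
from h import *
c=np.load("pics/w6.npz")
P=plane(c,[[290.5,186],[330.5,186],[331,239],[291.5,239]],.036);T=plane(c,[[296,303],[331,303]],.006)
print(P.round(4),P.mean(0),T.mean(0),np.linalg.norm(P-np.roll(P,-1,0),axis=1)); v=T.mean(0)-P.mean(0);print(np.hypot(*v[:2]),np.degrees(np.arctan2(v[1],v[0])))
E
```

```text
[[0.4161 0.2403 0.036 ]
 [0.4245 0.2671 0.036 ]
 [0.4627 0.256  0.036 ]
 [0.454  0.2284 0.036 ]] [0.43931789 0.24795645 0.036     ] [0.52744515 0.22183858 0.006     ] [0.02809318 0.03979822 0.02897119 0.03979371]
0.09191603849612993 -16.508001264622422
```

Call:
{"api": "carry_out", "payload": {"plan": [{"dx": -4, "dy": -3, "dz": 25, "twist": -1, "fingers": -1}, {"dx": -4, "dy": -3, "dz": 55, "twist": -1, "fingers": -1}, {"dx": -4, "dy": -3, "dz": 85, "twist": -1, "fingers": -1}, {"dx": -4, "dy": -3, "dz": 105, "twist": -1, "fingers": -1}, {"dx": -4, "dy": -3, "dz": 114, "twist": -1, "fingers": -1}]}}

```text
clock: 4.83
eef_pos: [0.4418, 0.2432, 0.0037]
tool_rot: [0.147, 0.989, -0.001, -0.002]
ft_force: [-0.3, 0.4, -0.0]
grip_width: 0.0855
grasp_force: 0.0
```

Call:
{"api": "carry_out", "payload": {"plan": [{"dx": 0, "dy": 0, "dz": 0, "twist": 0, "fingers": 0}, {"dx": 0, "dy": 0, "dz": 0, "twist": 0, "fingers": 1}, {"dx": 0, "dy": 0, "dz": 0, "twist": 0, "fingers": 1}, {"dx": 0, "dy": 0, "dz": 0, "twist": 0, "fingers": 1}, {"dx": 0, "dy": 0, "dz": 0, "twist": 0, "fingers": 1}]}}

```text
clock: 5.25
eef_pos: [0.4442, 0.2457, 0.0082]
tool_rot: [0.146, 0.989, 0.001, 0.001]
ft_force: [1.2, -0.4, -3.3]
grip_width: 0.0291
grasp_force: 59.6
```

```bash
python3 go.py .46 0 .004 181
```

```text
clock 5.25 pos [0.4442 0.2457 0.0082] yaw 163.2 q1 28.9 q6 45.7 ft [ 1.2 -0.4 -3.3] w 0.0291
need dx dy dz mm [ -86.1 -230.7    3.6] twist -17.8
```

Call:
{"api": "carry_out", "payload": {"plan": [{"dx": 0, "dy": 0, "dz": -5, "twist": 0, "fingers": 1}, {"dx": -8, "dy": -20, "dz": -5, "twist": -3, "fingers": 1}, {"dx": -18, "dy": -48, "dz": -5, "twist": -6, "fingers": 1}, {"dx": -30, "dy": -80, "dz": -5, "twist": -9, "fingers": 1}, {"dx": -42, "dy": -112, "dz": -5, "twist": -12, "fingers": 1}]}}

```text
clock: 5.67
eef_pos: [0.4499, 0.1244, 0.0115]
tool_rot: [0.04, 0.999, -0.0, -0.0]
ft_force: [1.6, 0.0, -4.3]
grip_width: 0.0291
grasp_force: 59.9
```

```bash
python3 go.py .46 0 .012 181
```

```text
clock 5.67 pos [0.4499 0.1244 0.0115] yaw 175.5 q1 15.5 q6 20.0 ft [ 1.6  0.  -4.3] w 0.0291
need dx dy dz mm [ -19.9 -123.2   -0.5] twist -5.5
```

Call:
{"api": "carry_out", "payload": {"plan": [{"dx": -6, "dy": -35, "dz": 0, "twist": -2, "fingers": 1}, {"dx": -12, "dy": -70, "dz": 0, "twist": -4, "fingers": 1}, {"dx": -18, "dy": -100, "dz": 0, "twist": -5, "fingers": 1}, {"dx": -20, "dy": -123, "dz": 0, "twist": -5, "fingers": 1}, {"dx": -20, "dy": -123, "dz": 0, "twist": -5, "fingers": 1}]}}

```text
clock: 6.08
eef_pos: [0.4597, -0.003, 0.0116]
tool_rot: [0.001, 1.0, -0.001, -0.0]
ft_force: [-0.5, 0.6, -4.4]
grip_width: 0.0291
grasp_force: 60.3
```

```bash
python3 go.py .49 0 .005 181;python3 - <<'E'
from h import *
from workcell import camera
c=camera("scene");d=camera("side");w=camera("wrist")
np.savez("pics/w7.npz",**w);np.savez("pics/s7.npz",**c);np.savez("pics/d7.npz",**d)
f=lambda c,x,y:cv2.convertScaleAbs(cv2.resize(c["image"][y:y+110,x:x+100,::-1],None,fx=4,fy=4,interpolation=2),alpha=1.5)
cv2.imwrite("pics/p7.png",np.hstack([f(c,220,160),f(d,270,140)]))
cv2.imwrite("pics/w7.png",cv2.convertScaleAbs(w["image"][:,:,::-1],alpha=1.2))
E
```

```text
clock 6.08 pos [ 0.4597 -0.003   0.0116] yaw 179.9 q1 -0.3 q6 -0.1 ft [-0.5  0.6 -4.4] w 0.0291
need dx dy dz mm [-30.3   3.    6.5] twist -1.1
```

View pics/p7.png

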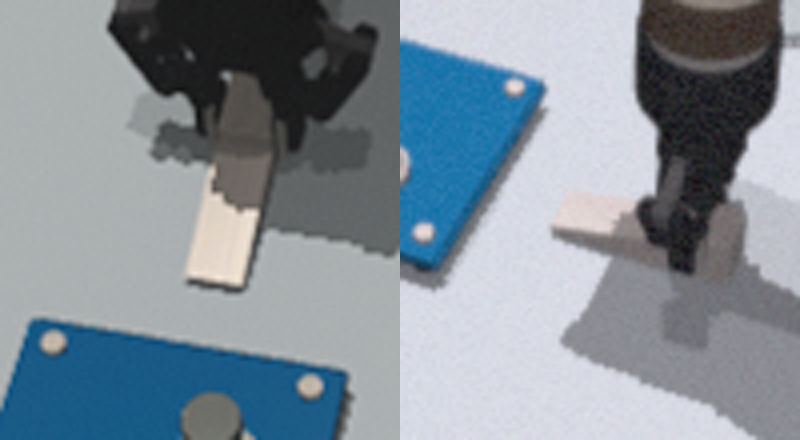

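View pics/w7.png

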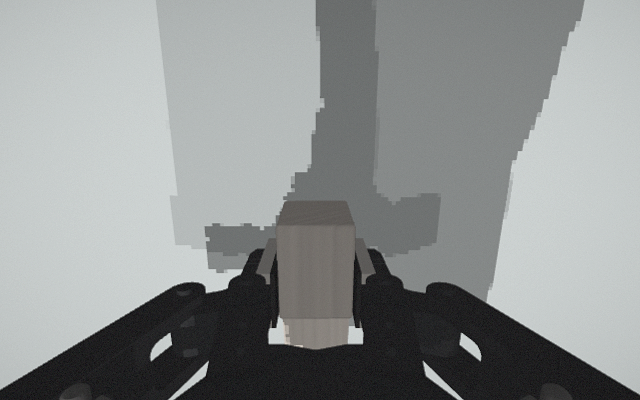

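The wedge is held square in front of the stage. Its thin end is at scene-crop (187..243, 280..290) and side-crop (552..565, 192..232), pointing at the middle of the edge.

```bash
python3 - <<'E'
from h import *
np.set_printoptions(precision=4,suppress=True)
S=np.load("pics/s7.npz");D=np.load("pics/d7.npz");W=np.load("pics/w7.npz")
for c,t in((S,[[266.75,230],[280.75,232.5]]),(D,[[311.25,188],[308,198]])):
    P=plane(c,t,.010);print(P,P.mean(0),np.linalg.norm(P[0]-P[1]))
print(plane(W,[[277,224],[354,224],[356,318],[278,318]],.040))
E
```

```text
[[ 0.5488 -0.0156  0.01  ]
 [ 0.549   0.0137  0.01  ]] [ 0.5489 -0.0009  0.01  ] 0.02923543023741971
[[ 0.5455 -0.0116  0.01  ]
 [ 0.5401  0.0202  0.01  ]] [0.5428 0.0043 0.01  ] 0.03226076333132978
[[ 0.4338 -0.0131  0.04  ]
 [ 0.4338  0.0151  0.04  ]
 [ 0.4732  0.0171  0.04  ]
 [ 0.4733 -0.0139  0.04  ]]
```

Call:
{"api": "carry_out", "payload": {"plan": [{"dx": 0, "dy": 0, "dz": 2, "twist": 0, "fingers": 1}, {"dx": -3, "dy": 0, "dz": 4, "twist": 0, "fingers": 1}, {"dx": -10, "dy": 0, "dz": 5, "twist": -1, "fingers": 1}, {"dx": -18, "dy": 0, "dz": 6, "twist": -1, "fingers": 1}, {"dx": -22, "dy": 0, "dz": 6, "twist": -1, "fingers": 1}]}}

```text
clock: 6.65
eef_pos: [0.4706, 0.0022, 0.0073]
tool_rot: [-0.011, 1.0, -0.0, -0.01]
ft_force: [-30.1, -0.3, 44.8]
grip_width: 0.0291
grasp_force: 68.3
```

Call:
{"api": "carry_out", "payload": {"plan": [{"dx": 0, "dy": 0, "dz": 1, "twist": 0, "fingers": 1}, {"dx": 0, "dy": 0, "dz": 1, "twist": 0, "fingers": 1}, {"dx": 0, "dy": 0, "dz": 1, "twist": 0, "fingers": 1}, {"dx": 0, "dy": 0, "dz": 1, "twist": 0, "fingers": 1}, {"dx": 0, "dy": 0, "dz": 1, "twist": 0, "fingers": 1}]}}

```text
clock: 7.07
eef_pos: [0.4722, 0.0022, 0.0073]
tool_rot: [-0.011, 1.0, -0.0, -0.008]
ft_force: [-31.1, -1.1, 51.7]
grip_width: 0.0294
grasp_force: 69.4
```

Pressing too hard on the bench, so I'll ease up.

Call:
{"api": "carry_out", "payload": {"plan": [{"dx": 0, "dy": 0, "dz": -1, "twist": 0, "fingers": 1}, {"dx": 0, "dy": 0, "dz": -2, "twist": 0, "fingers": 1}, {"dx": 0, "dy": 0, "dz": -3, "twist": 0, "fingers": 1}, {"dx": 0, "dy": 0, "dz": -3, "twist": 0, "fingers": 1}, {"dx": 0, "dy": 0, "dz": -3, "twist": 0, "fingers": 1}]}}

```text
clock: 7.48
eef_pos: [0.4826, 0.0023, 0.0077]
tool_rot: [-0.011, 1.0, 0.0, 0.0]
ft_force: [-2.6, 1.4, 4.9]
grip_width: 0.029
grasp_force: 62.8
```

```bash
python3 go.py .548 0 .0075 181
```

```text
clock 7.48 pos [0.4826 0.0023 0.0077] yaw -178.7 q1 0.2 q6 -1.0 ft [-2.6  1.4  4.9] w 0.0290
need dx dy dz mm [-65.3  -3.7   0.3] twist 0.3
```

Call:
{"api": "carry_out", "payload": {"plan": [{"dx": -6, "dy": -1, "dz": 0, "twist": 0, "fingers": 1}, {"dx": -15, "dy": -2, "dz": 0, "twist": 0, "fingers": 1}, {"dx": -26, "dy": -4, "dz": 0, "twist": 0, "fingers": 1}, {"dx": -36, "dy": -5, "dz": 0, "twist": 0, "fingers": 1}, {"dx": -44, "dy": -5, "dz": 0, "twist": 0, "fingers": 1}]}}

```text
clock: 7.9
eef_pos: [0.5244, -0.0027, 0.0074]
tool_rot: [-0.011, 1.0, -0.0, -0.002]
ft_force: [-11.2, -0.2, 13.5]
grip_width: 0.029
grasp_force: 64.2
```

Call:
{"api": "carry_out", "payload": {"plan": [{"dx": -3, "dy": 0, "dz": 0, "twist": 0, "fingers": 1}, {"dx": -6, "dy": 0, "dz": 0, "twist": 0, "fingers": 1}, {"dx": -9, "dy": 0, "dz": 0, "twist": 0, "fingers": 1}, {"dx": -12, "dy": 0, "dz": 0, "twist": 0, "fingers": 1}, {"dx": -12, "dy": 0, "dz": 0, "twist": 0, "fingers": 1}]}}

```text
clock: 8.32
eef_pos: [0.5366, -0.0024, 0.0074]
tool_rot: [-0.011, 1.0, -0.0, -0.002]
ft_force: [-6.5, -0.1, 9.4]
grip_width: 0.0288
grasp_force: 63.7
```

```bash
python3 go.py .548 0 .0075 181
```

```text
clock 8.32 pos [ 0.5366 -0.0024  0.0074] yaw -178.8 q1 -0.3 q6 -1.5 ft [-6.5 -0.1  9.4] w 0.0288
need dx dy dz mm [-11.4   2.2  -0.1] twist 0.2
```

Call:
{"api": "carry_out", "payload": {"plan": [{"dx": -4, "dy": 0, "dz": 0, "twist": 0, "fingers": 1}, {"dx": -8, "dy": 0, "dz": 0, "twist": 0, "fingers": 1}, {"dx": -12, "dy": 0, "dz": 0, "twist": 0, "fingers": 1}, {"dx": -16, "dy": 0, "dz": 0, "twist": 0, "fingers": 1}, {"dx": -16, "dy": 0, "dz": 0, "twist": 0, "fingers": 1}]}}

```text
clock: 8.73
eef_pos: [0.5477, -0.0022, 0.0074]
tool_rot: [-0.011, 1.0, -0.0, -0.006]
ft_force: [-18.7, -1.1, 20.6]
grip_width: 0.029
grasp_force: 65.0
```

```bash
python3 go.py .548 0 .0075 181;python3 - <<'E'
from h import *
from workcell import camera
c=camera("scene");d=camera("side")
np.savez("pics/s8.npz",**c);np.savez("pics/d8.npz",**d)
f=lambda c,x,y:cv2.convertScaleAbs(cv2.resize(c["image"][y:y+120,x:x+110,::-1],None,fx=3.6,fy=4.2,interpolation=2),alpha=1.5)
f=lambda c,x,y:cv2.convertScaleAbs(cv2.resize(c["image"][y:y+120,x:x+100,::-1],None,fx=4,fy=4,interpolation=2),alpha=1.5)
cv2.imwrite("pics/p8.png",np.hstack([f(c,215,190),f(d,220,125)]))
E
```

```text
clock 8.73 pos [ 0.5477 -0.0022  0.0074] yaw -178.8 q1 -0.2 q6 -1.4 ft [-18.7  -1.1  20.6] w 0.0290
need dx dy dz mm [-0.3  2.1 -0.1] twist 0.2
```

View pics/p8.png

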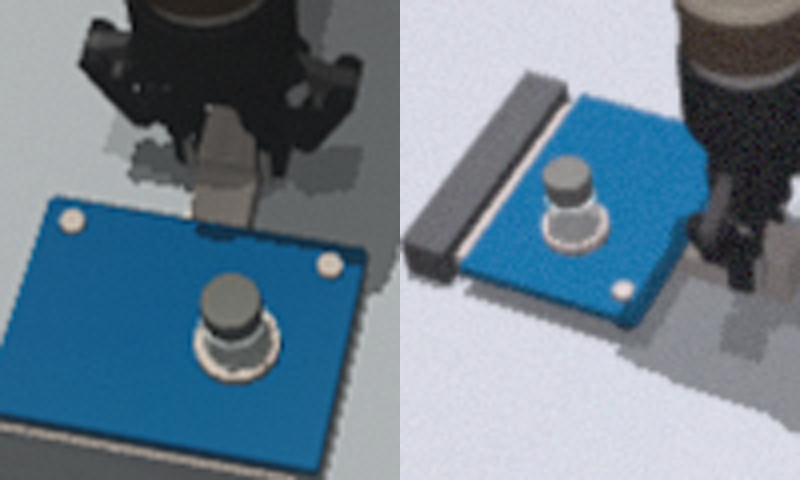

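The wedge is under the middle of the edge: the ramp meets the lip at scene-crop (215,225), and the front dots are visible at (72,221) and (330,264). I'll measure the lift from the dots' sub-pixel shift.

```bash
cat > lift.py <<'E'
from h import *
from workcell import camera
def dot(c,u):
    x,y=[int(round(v))-6 for v in u]; p=c["image"][y:y+13,x:x+13,0].astype(float)  # red: dark on blue, bright on dot
    lo,hi=np.percentile(p,30),p.max(); w=np.clip((p-lo)/(hi-lo)-.35,0,None)
    l,lab,_,_=cv2.connectedComponentsWithStats((w>0).astype(np.uint8)); k=lab[6,6]; w=w*(lab==k if k else 1)
    yy,xx=np.mgrid[y:y+13,x:x+13]; return np.array([(w*xx).sum(),(w*yy).sum()])/w.sum()
A={"scene":[[233,245.5],[297.5,256.75]],"side":[[275.7,198],[298.8,161.5]]}
for n in A:
    c0=np.load(f"pics/{n}0.npz"); cs=[camera(n) for _ in range(3)]
    for u in A[n]:
        a=dot(c0,u);p=plane(c0,a,.026)
        g=(proj(c0,p+[0,0,.004])-proj(c0,p))[0]/4  # px per mm
        s=np.mean([dot(c,u) for c in cs],0)-a
        print(n,u,"shift",s.round(2),"px/mm",g.round(3),"lift mm %.1f"%(s@g/(g@g)))
E
python3 lift.py
```

```text
scene [233, 245.5] shift [-0.22 -0.41] px/mm [-0.069 -0.25 ] lift mm 1.8
scene [297.5, 256.75] shift [-0.18 -0.4 ] px/mm [-0.015 -0.244] lift mm 1.7
side [275.7, 198] shift [-0.17 -0.59] px/mm [-0.033 -0.282] lift mm 2.2
side [298.8, 161.5] shift [-0.12  6.07] px/mm [-0.013 -0.288] lift mm -21.0
```

About 1.9 mm up, agreeing across the three visible dots (the fourth is hidden by the gripper). I'll push about 8 mm more and ease the downward press a little.

Call:
{"api": "carry_out", "payload": {"plan": [{"dx": -2, "dy": 0, "dz": -0.5, "twist": 0, "fingers": 1}, {"dx": -4, "dy": 0, "dz": -1, "twist": 0, "fingers": 1}, {"dx": -6, "dy": 0, "dz": -1, "twist": 0, "fingers": 1}, {"dx": -7, "dy": 0, "dz": -1, "twist": 0, "fingers": 1}, {"dx": -7, "dy": 0, "dz": -1, "twist": 0, "fingers": 1}]}}

```text
clock: 9.55
eef_pos: [0.5553, -0.002, 0.0074]
tool_rot: [-0.011, 1.0, -0.0, -0.006]
ft_force: [-15.2, -1.5, 11.5]
grip_width: 0.029
grasp_force: 64.0
```

```bash
python3 lift.py; python3 go.py .555 0 .0075 181
```

```text
scene [233, 245.5] shift [-0.36 -0.68] px/mm [-0.069 -0.25 ] lift mm 2.9
scene [297.5, 256.75] shift [-0.64  0.14] px/mm [-0.015 -0.244] lift mm -0.4
side [275.7, 198] shift [-0.8  -1.31] px/mm [-0.033 -0.282] lift mm 4.9
side [298.8, 161.5] shift [-2.86  8.97] px/mm [-0.013 -0.288] lift mm -30.6
clock 9.85 pos [ 0.5553 -0.002   0.0074] yaw -178.8 q1 -0.2 q6 -1.4 ft [-15.1  -0.2  11.9] w 0.0290
need dx dy dz mm [ 0.3  2.  -0.1] twist 0.2
```

Call:
{"api": "carry_out", "payload": {"plan": [{"dx": 0, "dy": 0, "dz": 0, "twist": 0, "fingers": 1}, {"dx": 0, "dy": 0, "dz": 0, "twist": 0, "fingers": 1}, {"dx": 0, "dy": 0, "dz": 0, "twist": 0, "fingers": 1}, {"dx": 0, "dy": 0, "dz": 0, "twist": 0, "fingers": 1}, {"dx": 0, "dy": 0, "dz": 0, "twist": 0, "fingers": 1}]}}

```text
clock: 10.27
eef_pos: [0.5553, -0.002, 0.0074]
tool_rot: [-0.011, 1.0, -0.0, -0.006]
ft_force: [-13.6, -0.3, 11.0]
grip_width: 0.0291
grasp_force: 64.0
```

```bash
python3 - <<'E'
from h import *
from workcell import camera
c=camera("scene");d=camera("side")
f=lambda c,x,y:cv2.convertScaleAbs(cv2.resize(c["image"][y:y+100,x:x+100,::-1],None,fx=4,fy=4,interpolation=2),alpha=1.8)
cv2.imwrite("pics/p9.png",np.hstack([f(c,215,200),f(d,230,130)]))
S,D=[np.load(f"pics/{n}0.npz") for n in("scene","side")]
# plate edges far from the gripper's shadow: image column profile of the blue edge before / after
def edge(c,x0,x1,y0,y1):
    p=c["image"][y0:y1,x0:x1].astype(float); b=p[:,:,2]-p[:,:,0]; out=[]
    for k in range(b.shape[1]):
        q=b[:,k]; t=(q[:3].mean()+q[-3:].mean())/2; i=np.argmax(q>t); out.append(y0+i-1+(t-q[i-1])/(q[i]-q[i-1]))
    return np.mean(out)
g=(proj(S,[.5917,-.07,.028])-proj(S,[.5917,-.07,.024]))[0]/4
print("edge lift mm",(edge(c,232,246,233,252)-edge(S,232,246,233,252))/(g[1]-g[0]*13/78.75),g)
E
```

```text
edge lift mm 3.70075163956255 [-0.06789655 -0.25192886]
```

View pics/p9.png

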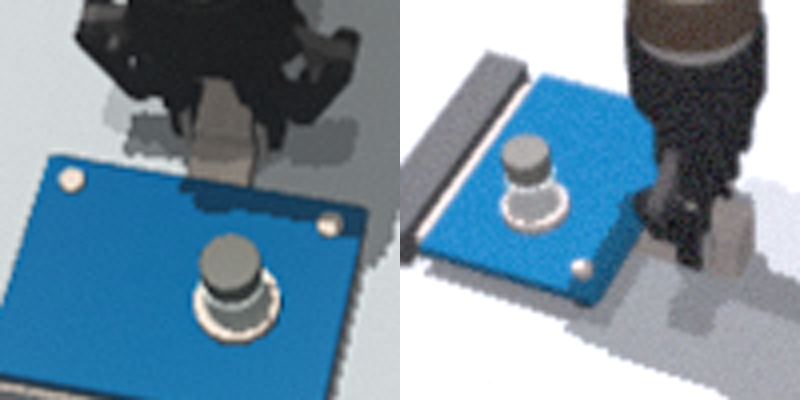

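The wedge sits under the middle of the edge: the ramp enters at scene-crop x of about 217, and the edge middle is at 208 (roughly 4 mm off). The cap is low on the vial, nothing else touches the stage, and the edge lift measures 3.7 mm. Handing in.

```bash
python3 -c "
from workcell import job_done
print(job_done())"
```

```text
the job is handed in; nothing more can be done
None
```

I pressed the cap home and pushed the gripped wedge flat under the middle of the stage's front edge, lifting the front feet about 3 to 4 mm by camera measurement; the job is handed in, but it returned no verdict.

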